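# Log the sample tube, then hold the viewer's amber shield at the working mark

### The job

A colleague is about to pipette from the plate in the blue-light viewer into the blue-capped sample tube. First log the tube: turn it in its well until the middle of its barcode label faces the scanner, and let go of it, standing in its well. Then raise the viewer's spring-hinged amber shield until its white pointer is at the middle of the red clip on the angle scale, not well past it, and finish holding it there, still in the gripper, while the colleague works; leave the clip, the plate and everything else on the bench where they are.

Things in the scene. Friction and masses are not known exactly. Their poses are not given: they have to be found in the camera images.
- reader: fixed tube station: aluminium foot plate (180 x 100 mm) with a blue tube well and a black barcode scanner. Origin: centre of its underside, on the bench; +x runs from well to scanner, z up. Well block: 56 x 56 mm, top 52 mm above the bench, axis 55 mm from the origin towards -x. Scanner: 42 x 54 mm, top 90 mm above the bench, its face 76 mm from the well's axis
- well (a point): centre of the well's floor, 12 mm above the bench; the round well is 40 mm deep and 31.5 mm wide; the tube stands on its floor
- scan_window (a point): centre of the scanner's dark red window, which looks along the reader's -x at the tube, 68 mm above the bench
- tube: clear sample tube, 29 mm across, blue screw cap (35 mm across, 22 mm high), 117 mm high in all, 40 to 77 g, loose in the well, where it turns easily. Origin: centre of its underside, z along it. +x points through the middle of its white black-barred label (42 mm high, 110 degrees wide); an ink line on the cap marks that side. Grip the cap from above to turn it
- tube_label (a point): middle of the label, on the tube's surface, 68 mm above the tube's underside
- tube_cap (a point): on the tube's axis, middle of the cap's height, 106 mm above the tube's underside: the place to grip
- viewer: fixed blue-light viewer: white housing (250 mm along x, 270 mm along y), glowing bed, grey rim 76 mm above the bench, amber shield on top. Origin: centre of the underside, on the bench; its front faces its -x, z up. An upright aluminium angle scale (up to 220 mm above the bench, a tick every 10 degrees) stands along its right (-y) side, 142 mm from the middle
- hinge_mid (a point): middle of the shield's hinge line, which runs along the viewer's y at the rear, 100 mm behind the viewer's origin and 80 mm above the bench
- shield: amber shield, black frame 215 x 250 mm, 0.35 to 0.6 kg. Origin: middle of its hinge line; x from its front edge to the hinge, y the viewer's y. Shield angle = tilt of its x below level: 0 shut, growing as the front edge rises, up to 1.3 rad. A spring and its weight pull it shut with about 0.8 to 1.1 N m (4 to 6 N at the handle); let go, it falls shut
- shield_handle (a point): the shield's steel handle: a round bar 12 mm thick, 120 mm long, along the viewer's y, on a post at each end, 27 mm clear of the frame. This point is the middle of the bar. When shut it lies 195 mm in front of the hinge line and 43 mm above it. It moves on an arc about that line; pinched from above, the bar turns between the fingers as the shield rises
- shield_pointer (a point): white pointer on the shield's right edge, 130 mm from the hinge line and 5 mm above it when shut. Its axes turn with the shield (x from the front edge to the hinge, y the viewer's y)
- clip (a joint): where the red clip sits on the angle scale, in rad: the shield angle at which the pointer is at the middle of the clip. Between 0.4 and 0.85 at the start
- clip_mid (a point): middle of the red clip (30 x 13 x 18 mm, 18 mm along the arc) on the scale, 130 mm from the hinge line; its axes are those that the pointer has when it is at the clip
- plate: white 96-well plate, 86 x 127 x 17 mm, loose on the viewer's bed under the shield. Origin: centre of its underside
- yellow_tips: yellow-topped pipette tip box, 86 x 124 x 66 mm; loose bystander, origin at the centre of its underside
- dark_tips: black-topped tip rack on a white base, 86 x 124 x 59 mm; loose bystander, origin at the centre of its underside
- tube_rack: green rack, 80 x 150 mm, with three orange-capped spare tubes that stand in it (123 mm high in all); loose bystander, origin at the centre of its underside
- amber_bottle: amber reagent bottle, 70 mm across, 140 mm high; loose bystander, origin at the centre of its underside
- beaker: clear beaker, 74 mm across, 85 mm high; loose bystander, origin at the centre of its underside
- timer: small grey bench timer, 60 x 70 x 20 mm; loose bystander, origin at the centre of its underside
Not all that is in view belongs to the job. Of the things like the tube, leave any that is green, purple or yellow; of the rest the smaller one is meant.

How it is judged (in metres and radians):
On the way, in this order (a step that is already met when the one before it is completed fails the run):
1. the middle of the tube's label faces the scanner (within about 14 degrees), the tube stands in its well, let go of and still, with the shield still shut (angle between the x axis of tube and the x axis of reader, either way round below 0.25 rad and x of tube_label in the frame of reader above -0.048 m and angle between tube's own z axis and vertical below 0.1 rad and distance between tube and well below 0.005 m and contact force between the fingers and tube below 0.05 N and angular speed of tube below 0.3 rad/s and angle between the x axis of shield and the x axis of viewer, either way round below 0.1 rad), for 0.3 s.
2. the shield is held by the fingers with its pointer at the red clip (angle between the x axis of shield_pointer and the x axis of clip_mid, either way round below 0.07 rad and contact force between the fingers and shield above 1.5 N and angular speed of shield below 0.08 rad/s), for 0.3 s.
At the end, for the whole second after the job is handed in: The fingers hold the shield (1.5 N or more) and it stays still within 0.07 rad (4 degrees) of the red clip's middle, about the clip's width; the tube stands in its well (on its floor within 5 mm, upright within 6 degrees), its label's middle facing the scanner within 0.25 rad (14 degrees) (all of step 2 and angle between the x axis of tube and the x axis of reader, either way round below 0.25 rad and x of tube_label in the frame of reader above -0.048 m and angle between tube's own z axis and vertical below 0.1 rad and distance between tube and well below 0.005 m); the arm keeps its last pose, push and grip.
It fails at once if the shield is raised well past the red clip (more than 0.17 rad, 10 degrees) (z of shield_pointer in the frame of clip_mid above 0.022 m).
It fails at once if the red clip is shifted along its scale (over 6 mm) (distance of clip_mid from where it was at the start of the episode above 0.006 m).
It fails at once if the plate is shifted on its bed (over 15 mm) (distance of plate from where it was at the start of the episode above 0.015 m).
It fails at once if a bystander is moved (over 30 mm) (distance of any of yellow_tips, dark_tips, tube_rack, amber_bottle, beaker, timer from where it was at the start of the episode above 0.03 m).
It also fails if it takes over 72 s, if anything falls off the work surface, if the arm or the gripper's body presses on something with over 40 N, if the wrist force passes 120 N, or if a joint passes its speed limit or range.

### The arm

A 7-joint arm with a two-finger parallel gripper is mounted at the origin on the work surface. World frame = base frame: x ahead of the robot, y to its left, z up, the work surface at z = 0. Lengths are in mm, angles in degrees, forces in N, time in s.
With the tool pointing down it reaches from about 400 to 900 mm from the base axis. Payload 5.6 kg.
Tool frame: the origin (TCP) lies midway between the tips of the shut fingers; the grasp point (between the pads) lies 19 mm behind it (bot.grip_point_offset is the distance from the TCP to the grasp point, in mm); z points along the fingers, y is the line along which they close (so a half turn about z gives the same grasp; the last joint's range is limited). The gripper opens to 92 mm and grips with 3 to 60 N. Pads are 20 mm wide; open, the fingers measure 128 mm over their backs; the gripper's body (75 mm by 189 mm) begins 69 mm behind the grasp point.
Start: joints at [-69.156, 26.786, -0.665, 91.828, 0.344, 61.387, -3.226], TCP at [257.228, 596.945, 214.592] pointing down, gripper open.
Joint ranges: [-144.91, 144.91], [-17.63, 115.5], [-89.93, 88.59], [15.96, 139.68], [-74.01, 254.01], [8.47, 105.57], [-167.45, 167.45]. Speed limits (degrees/s): [147.25, 147.25, 180, 180, 180, 180, 180].

### API

Orientations are given as [roll, pitch, yaw] about the fixed x, y, z axes, in that order (R = Rz(yaw) Ry(pitch) Rx(roll)).
In Python, from plant import bot gives the robot as it stands. The module is installed in compiled form; this text tells all that it offers.
- The arm moves only by the tool servo_tool, never from a script. Its arguments are lists of equal length, an entry for each row: "translation": the shift along the world's x, y, z in m, a list of three; "twist": the turn, a rotation vector about the world's x, y, z in degrees, a list of three. In form: {"translation": [[dx, dy, dz], ...], "twist": [[rx, ry, rz], ...]}. A call has 1 to 8 rows; each row is the pose to reach, as a shift and turn from the pose commanded when the call began; what a row does not reach only later rows make up. A row lasts 1/12 s, in which the tool goes at most 41.7 mm and 7.16 degrees, less where a joint would pass 70% of its speed; a pose out of reach is approached as far as the arm can. A call with a gripper value outside its range is refused whole. "claw" is the closure in counts, from 0 (fully open) to 255 (shut), set as the call begins (left out, the last holds). The fingers move at their own pace and stop on an object; the grip force is fixed at half the most. Time passes only in rows, so rows that repeat a pose let the fingers close. It gives the time, the measured TCP pose, the force, the opening and the grip force at its end, in the units of the state.
- bot.sense(): the state, without advancing time (a new reading comes with each control period).
- bot.capture(name): name is "side" or "top"; returns the picture (480x640x3 uint8, red, green, blue); there is no depth.
- bot.get_calibration(name): a dict with "fx", "fy", "cx", "cy" (pixels), "distortion" ([k1, k2, p1, p2, k3] as OpenCV has them; the pictures are not rectified), "extrinsics" (4x4, takes a point from camera to world coordinates). Camera axes: x right, y up, looking along -z (the intrinsics and any distortion apply to the point x, -y, -z); pixel columns grow to the right and rows downward; lengths in mm; the calibration is good to about 2 mm. A picture is of the moment at which its call begins. get_calibration takes no time and is no camera call.
- bot.job_done(): hands the job in; it is judged then, once.
Trained networks look in the newest picture that a camera, given by its name, has taken for a name from the list of things; names that differ only in an ending like _2 or _b are one class to them, and where a whole thing is asked for, a point or a joint stands for the part that bears it (a point fixed in the world has none). Each returns a list of dicts, best first, with "conf" (0 to 1); they miss things now and then, are a little off and sometimes report something else, mostly with a low value. They report only what shows in the picture. A call takes as long as a camera call. They do not tell look-alikes from the thing itself.
- bot.recognise(thing, camera): "location" ([x, y, z] in mm, in world coordinates, good to about 4 mm: the middle of the surface that is visible of it).
The state is a dict: "clock": time; "joints": joint angles; "dq": joint speeds; "tau": joint torques, N m; "tcp_pos": TCP position; "tcp_rot": TCP orientation; "ft_force": force on the tool from outside, world axes, zero at the start; "wrist_torque": the same for the moment, N m; "finger_gap": finger opening in mm; "grasp_force": force on a finger pad.
Only numpy, scipy, OpenCV 4.12 (cv2) and the standard library are available. Lean on these libraries where they do the work, as an engineer would, in place of code of your own. Each camera call takes 0.05 s, during which the arm holds its last target. There are 200 camera calls.

## Working session

There is one attempt and no reset: what is moved stays moved. The work goes in short steps, Python scripts to look and compute and a tool call to move; the robot and the scene stay as the last step left them, time stands still between calls to the robot, and variables do not carry over. Pictures are saved under pics/ and viewed, at most 10 in all, crops included, and the job is handed in when it is done.

Besides the shell and the picture viewer there is one more tool, called after "Call:" by a JSON object that holds its "name" and its "arguments". servo_tool: Moves the arm, as the interface text tells. Its arguments: {"type":"object","properties":{"translation":{"type":"array"},"twist":{"type":"array"},"claw":{"type":"number"}},"required":["translation","twist"]}

```bash
mkdir -p pics; python3 - <<'E'
from plant import bot
import cv2,numpy as np
s=bot.sense();print({k:np.round(v,2).tolist() for k,v in s.items()})
for c in("side","top"):
    cv2.imwrite(f"pics/{c}0.png",bot.capture(c)[:,:,::-1])
    k=bot.get_calibration(c);print(c,{a:np.round(b,3).tolist() for a,b in k.items()})
    for t in["tube","tube_cap","tube_label","reader","scan_window","viewer","shield","shield_handle","shield_pointer","clip_mid"]:
        print(t,[(np.round(d["location"]).tolist(),round(d["conf"],2)) for d in bot.recognise(t,c)])
E
```

```text
{'clock': 0.0, 'joints': [-69.16, 26.83, -0.66, 91.88, 0.34, 61.39, -3.23], 'dq': [0.1, -0.03, -0.02, 0.03, 0.0, -0.08, -0.02], 'tau': [0.0, -52.06, -0.01, -24.37, -0.06, 0.02, 0.0], 'tcp_pos': [257.02, 596.37, 213.65], 'tcp_rot': [-179.9, 0.01, 156.69], 'ft_force': [-0.85, -0.72, 0.63], 'wrist_torque': [-0.02, 0.02, -0.03], 'grasp_force': 0.0, 'finger_gap': 91.84}
side {'fx': 614.161, 'fy': 614.161, 'cx': 301.88, 'cy': 239.773, 'distortion': [0.041, 0.0, 0.0, 0.0, 0.0], 'extrinsics': [[-0.979, 0.098, -0.177, 256.766], [-0.202, -0.55, 0.811, 1183.869], [-0.019, 0.83, 0.558, 941.773], [0.0, 0.0, 0.0, 1.0]]}
tube [([636.0, 318.0, 102.0], 0.93), ([465.0, 292.0, 79.0], 0.91), ([460.0, 195.0, 88.0], 0.9), ([538.0, 80.0, 100.0], 0.87), ([550.0, 190.0, 104.0], 0.57)]
tube_cap [([463.0, 192.0, 84.0], 0.95), ([552.0, 187.0, 103.0], 0.85), ([639.0, 322.0, 104.0], 0.85), ([537.0, 83.0, 99.0], 0.64), ([466.0, 291.0, 79.0], 0.59), ([394.0, -15.0, 24.0], 0.21)]
tube_label [([556.0, 188.0, 110.0], 0.94), ([535.0, 80.0, 97.0], 0.94), ([461.0, 198.0, 84.0], 0.63)]
reader [([611.0, 201.0, 8.0], 0.62)]
[... 638 characters left out ...]
0, 116.0], 0.42)]
tube_cap [([463.0, 184.0, 117.0], 0.69), ([641.0, 301.0, 159.0], 0.67), ([465.0, 274.0, 121.0], 0.56), ([532.0, 65.0, 158.0], 0.55), ([550.0, 177.0, 133.0], 0.49)]
tube_label [([532.0, 70.0, 158.0], 0.75), ([639.0, 297.0, 160.0], 0.66), ([549.0, 172.0, 127.0], 0.64), ([460.0, 271.0, 117.0], 0.53), ([465.0, 181.0, 117.0], 0.42)]
reader [([614.0, 183.0, 8.0], 0.66), ([558.0, 173.0, 131.0], 0.37)]
scan_window [([615.0, 180.0, 4.0], 0.74), ([570.0, -251.0, 91.0], 0.32)]
viewer [([571.0, -251.0, 92.0], 0.72)]
shield [([572.0, -252.0, 91.0], 0.65)]
shield_handle []
shield_pointer [([568.0, -251.0, 87.0], 0.89), ([618.0, 177.0, 5.0], 0.58)]
clip_mid [([570.0, -392.0, 167.0], 0.5)]
```

View pics/side0.png

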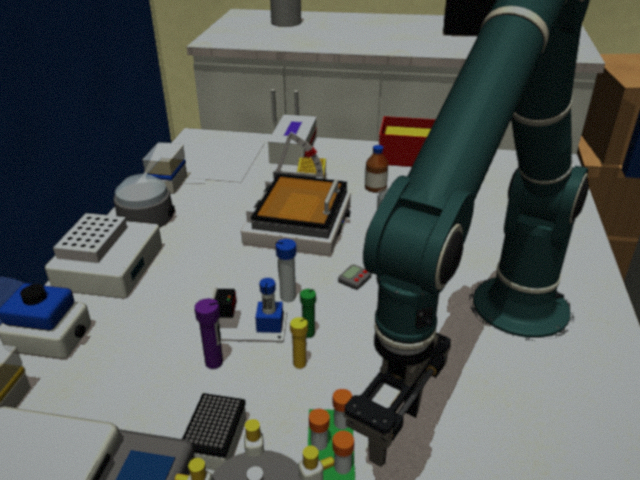

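View pics/top0.png

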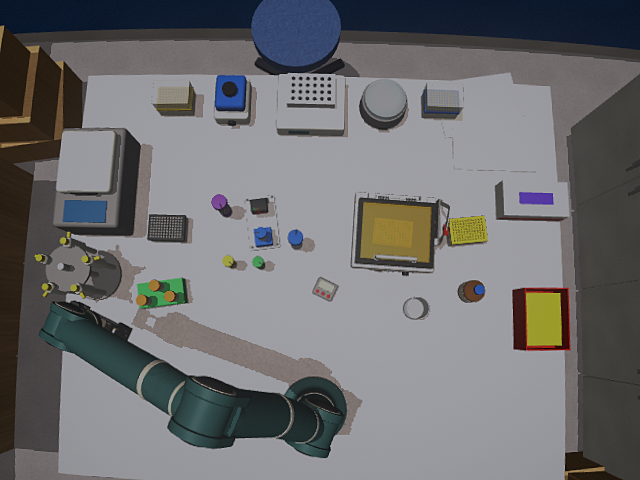

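Side view: the tube is the small blue-capped one in the well at about (268,290), and the larger look-alike stands free at (287,255). Top view: well at (263,235), scanner (260,205), handle bar (395,259), red clip near (446,232). I'll zoom in next.

```bash
python3 - <<'E'
import cv2,numpy as np
s=cv2.imread("pics/side0.png");t=cv2.imread("pics/top0.png")
def c(im,x,y,w,h):return cv2.resize(im[y:y+h,x:x+w],(400,300),interpolation=cv2.INTER_CUBIC)
m=np.vstack([np.hstack([c(s,216,270,100,75),c(s,240,130,120,90)]),np.hstack([c(t,240,195,60,45+15),c(t,345,185,120,90)])])
cv2.imwrite("pics/mos.png",m)
E
```

```text
(no output)
```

View pics/mos.png

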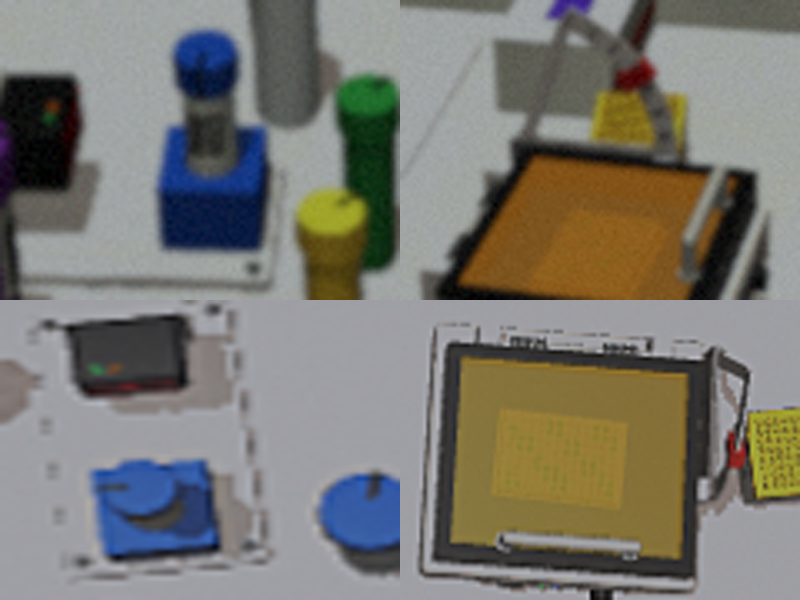

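Mosaic: the cap's ink line points left in the top view (about world +y), and in the side view line and label face the camera. So it needs about −95° of turn. Now I'll measure with averaged frames.

```bash
cat > h.py <<'E'
import numpy as np,cv2
from plant import bot
def cal(c):
    k=bot.get_calibration(c);K=np.array([[k["fx"],0,k["cx"]],[0,k["fy"],k["cy"]],[0,0,1]]);return K,np.array(k["distortion"]),np.array(k["extrinsics"])
F=np.diag([1,-1,-1.])
def ray(c,p):
    K,d,E=cal(c);u=cv2.undistortPoints(np.array(p,float).reshape(-1,1,2),K,d)[:,0]
    v=np.c_[u,np.ones(len(u))]@F@E[:3,:3].T;return E[:3,3],v
def onz(c,p,z):
    o,v=ray(c,p);return o+v*((z-o[2])/v[:,2])[:,None]
def proj(c,X):
    K,d,E=cal(c);Y=(np.array(X,float).reshape(-1,3)-E[:3,3])@E[:3,:3]@F
    return cv2.projectPoints(Y,np.zeros(3),np.zeros(3),K,d)[0][:,0]
def tri(ps,pt):
    o1,v1=ray("side",[ps]);o2,v2=ray("top",[pt]);A=np.c_[v1[0],-v2[0]];s=np.linalg.lstsq(A,o2-o1,rcond=None)[0]
    a=o1+s[0]*v1[0];b=o2+s[1]*v2[0];return (a+b)/2,np.linalg.norm(a-b)
def avg(c,n=6):return np.mean([bot.capture(c).astype(float) for _ in range(n)],0)
def blob(im,f,x,y,w,h):
    r=im[y:y+h,x:x+w];m=f(r[...,0],r[...,1],r[...,2]);yy,xx=np.nonzero(m);return np.array([xx.mean()+x,yy.mean()+y]),len(xx)
E
python3 - <<'E'
from h import *
S=avg("side");T=avg("top");np.save("S",S);np.save("T",T)
red=lambda r,g,b:(r>90)&(g<0.5*r)&(b<0.5*r)
bs=blob(S,red,295,140,45,35);bt=blob(T,red,435,210,20,40);print("clip px",bs,bt,tri(bs[0],bt[0]))
def c(im,x,y,w,h,f,g=1):return cv2.resize(np.clip(im[y:y+h,x:x+w,::-1]*g,0,255).astype(np.uint8),(w*f,h*f),interpolation=cv2.INTER_CUBIC)
a=c(S,245,272,40,60,7,1.5);b=c(T,240,190,46,60,7,1.3);d=c(T,348,185,110,95,5)
m=np.zeros((600,800,3),np.uint8)
A=c(S,245,275,40,33,10,1.5);m[:330,:400]=A
B=c(T,242,215,40,40,9,1.4);m[:360,410:770]=B
D=c(S,235,175,125,75,3);m[340:565,:375]=D
D=c(T,345,188,116,74,3);m[370:592,410:758]=D
cv2.imwrite("pics/z1.png",m)
E
```

```text
clip px (array([313.5, 149.7]), 10) (array([445.62068966, 230.89655172]), 29) (array([ 565.08634795, -396.62592633,  170.45678276]), np.float64(4.77509119286811))
```

View pics/z1.png

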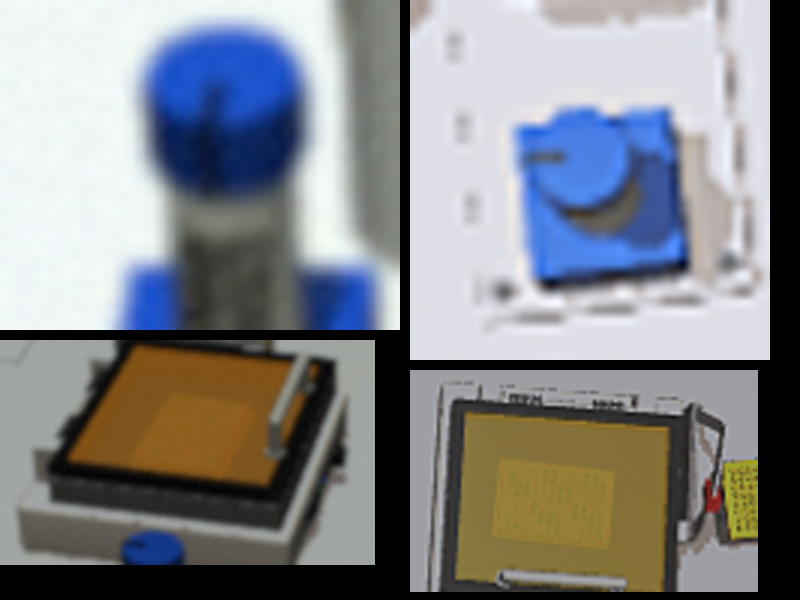

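The averaged crops show the ink line at the left of the cap (top) and 9° left of cap centre (side), with the label below it. Now the exact numbers.

```bash
python3 - <<'E'
from h import *
from scipy.optimize import least_squares
S=np.load("S.npy");T=np.load("T.npy")
m=lambda x,y:(242+(x-410)/9-.44,215+y/9-.44)
ms=lambda x,y:(245+x/10-.45,275+y/10-.45)
# ink line
print("line top", onz("top",[m(522,157),m(563,157),m(583,160)],129).round(1).tolist())
# screws
Z=8
p=lambda x,y:(240+x/6.667-.4,195+(y-300)/5-.4)
q=onz("top",[p(78,562),p(250,555),p(213,310),p(48,328)],Z);print("screws",q.round(1).tolist(),"ctr",q.mean(0).round(1))
d=(q[2]+q[3]-q[0]-q[1]);print("yaw",np.degrees(np.arctan2(d[1],d[0])))
d=(q[0]+q[3]-q[1]-q[2]);print("yaw y",np.degrees(np.arctan2(d[1],d[0]))-90)
# cap top centre: side ellipse top face centre (225,70), top (583,160)
print("cap",tri(ms(223,70),m(583,160)))
g=np.array([[*ms(223,70)]]);print(onz("side",g,129))
# well block top: corners in top crop
w=onz("top",[m(517,122),m(669,107),m(688,265),m(538,280)],52);print("block",w.round(1).tolist(),w.mean(0))
# clip
for (im,c,x,y,ww,h) in((S,"side",300,140,20,20),(T,"top",435,215,20,30)):
    r=im[y:y+h,x:x+ww];sc=np.clip(r[...,0]-np.maximum(r[...,1],r[...,2])-40,0,None);yy,xx=np.mgrid[:h,:ww];print(c,(xx*sc).sum()/sc.sum()+x,(yy*sc).sum()/sc.sum()+y,sc.max())
    print((sc>0).astype(int)[:, :] if c=="side" else "")
# viewer corners in top: shield frame corners from mosaic (scale 120->400)
v=lambda x,y:(345+(x-400)*.3-.35,185+(y-300)*.3-.35)
f=onz("top",[v(444,344),v(706,361),v(693,577),v(427,565)],90);print("frame",f.round(1).tolist(),f.mean(0))
b=onz("top",[v(503,540),v(638,550)],123);print("bar top",b.round(1).tolist())
sb=lambda x,y:(240+(x-400)*.3-.35,130+y*.3-.35)
print("bar tri",tri(sb(720,172),v(638,548)),tri(sb(688,240),v(503,538)))
print(tri(((235+303/3-.3),175+(358-340)/3-.3),v(638,548)))
E
```

```text
line top [[558.0, 195.3, 129.0], [558.3, 181.1, 129.0], [557.4, 174.1, 129.0]]
screws [[527.5, 215.7, 8.0], [534.1, 129.8, 8.0], [701.1, 153.9, 8.0], [686.9, 237.3, 8.0]] ctr [612.4 184.2   8. ]
yaw 7.9727004784786395
yaw y 6.9981868935499705
cap (array([557.36189253, 174.10294083, 128.55969968]), np.float64(0.23348787367227303))
[[557.07792774 174.65836056 129.        ]]
block [[583.8, 206.1, 52.0], [590.5, 151.0, 52.0], [532.7, 142.2, 52.0], [526.1, 196.2, 52.0]] [558.29031594 173.86274848  52.        ]
side 310.9309368808378 152.04585338239457 39.83333333333334
[[0 0 0 0 0 0 0 0 0 0 0 0 0 0 0 0 0 0 0 0]
 [0 0 0 0 0 0 0 0 0 0 0 0 0 0 0 0 0 0 0 0]
 [0 0 0 0 0 0 0 0 0 0 0 0 0 0 0 0 0 0 0 0]
 [0 0 0 0 0 0 0 0 0 0 0 0 0 0 0 0 0 0 0 0]
 [0 0 0 0 0 0 0 0 0 0 0 0 0 0 0 0 0 0 0 0]
 [0 0 0 0 0 0 0 0 0 0 0 0 0 0 0 0 0 0 0 0]
 [0 0 0 0 0 0 0 0 0 0 0 0 0 0 0 0 0 0 0 0]
 [0 0 0 0 0 0 0 0 0 0 0 0 0 0 0 0 0 0 0 0]
 [0 0 0 0 0 0 0 0 0 0 0 0 1 1 0 0 0 0 0 0]
 [0 0 0 0 0 0 0 0 0 0 0 1 1 1 1 0 0 0 0 0]
 [0 0 0 0 0 0 0 0 0 0 1 1 1 1 1 1 0 0 0 0]
 [0 0 0 0 0 0 0 1 1 1 1 1 1 1 1 1 1 0 0 0]
 [0 0 0 0 0 0
[... 162 characters left out ...]
 0 0 0 0 0 0 1 1 1 0 0 0 0 0 0 0 0 0 0]
 [0 0 0 0 0 0 0 0 0 0 0 0 0 0 0 0 0 0 0 0]
 [0 0 0 0 0 0 0 0 0 0 0 0 0 0 0 0 0 0 0 0]
 [0 0 0 0 0 0 0 0 0 0 0 0 0 0 0 0 0 0 0 0]]
top 445.47163792244044 230.93699531452498 76.66666666666669

frame [[683.8, -131.3, 90.0], [673.5, -388.2, 90.0], [461.5, -372.4, 90.0], [468.2, -116.8, 90.0]] [ 571.7609702  -252.17878981   90.        ]
bar top [[489.4, -185.3, 123.0], [482.5, -312.8, 123.0]]
bar tri (array([ 484.66395422, -313.52408123,  119.28656999]), np.float64(0.35841386187308916)) (array([ 490.10351564, -184.8355973 ,  127.41133821]), np.float64(1.2303425034772246))
(array([ 484.45434456, -313.14014687,  121.24093262]), np.float64(0.2936630172326729))
```

Call:
{"name": "servo_tool", "arguments": {"translation": [[0.01,-0.014,0],[0.03,-0.042,0],[0.05,-0.07,0],[0.07,-0.099,0],[0.09,-0.127,0],[0.11,-0.155,0],[0.13,-0.183,0],[0.15,-0.211,0]], "twist": [[0,0,0],[0,0,0],[0,0,0],[0,0,0],[0,0,0],[0,0,0],[0,0,0],[0,0,0]], "claw": 0}}

```text
clock: 2.37
tcp_pos: [408.5, 383.0, 214.8]
tcp_rot: [180.0, 0.0, 156.6]
ft_force: [0.5, 0.4, 0.1]
finger_gap: 91.5
grasp_force: 0.0
```

Call:
{"name": "servo_tool", "arguments": {"translation": [[0.02,-0.028,0],[0.04,-0.056,0],[0.06,-0.085,0],[0.08,-0.113,0],[0.1,-0.141,0],[0.12,-0.169,0],[0.14,-0.198,0],[0.15,-0.212,0]], "twist": [[0,0,0],[0,0,0],[0,0,0],[0,0,0],[0,0,0],[0,0,0],[0,0,0],[0,0,0]]}}

```text
clock: 3.03
tcp_pos: [559.4, 167.4, 214.9]
tcp_rot: [-179.9, 0.1, 156.3]
ft_force: [0.1, -0.8, -0.3]
finger_gap: 92.0
grasp_force: 0.0
```

Call:
{"name": "servo_tool", "arguments": {"translation": [[0,0,0],[0,0,0],[0,0,0],[0,0,0]], "twist": [[0,0,0],[0,0,0],[0,0,0],[0,0,0]]}}

```text
clock: 3.37
tcp_pos: [556.2, 175.3, 214.6]
tcp_rot: [180.0, -0.0, 156.8]
ft_force: [-0.5, 0.3, -0.4]
finger_gap: 92.2
grasp_force: 0.0
```

Call:
{"name": "servo_tool", "arguments": {"translation": [[0,0,-0.02],[0,0,-0.04],[0,0,-0.06],[0,0,-0.08],[0,0,-0.1],[0,0,-0.114],[0,0,-0.114],[0,0,-0.114]], "twist": [[0,0,0],[0,0,0],[0,0,0],[0,0,0],[0,0,0],[0,0,0],[0,0,0],[0,0,0]]}}

```text
clock: 4.03
tcp_pos: [556.3, 175.0, 100.2]
tcp_rot: [-180.0, -0.1, 156.8]
ft_force: [-0.1, -0.2, 0.7]
finger_gap: 92.0
grasp_force: 0.0
```

Call:
{"name": "servo_tool", "arguments": {"translation": [[0,0,0],[0,0,0],[0,0,0],[0,0,0],[0,0,0],[0,0,0],[0,0,0],[0,0,0]], "twist": [[0,0,0],[0,0,0],[0,0,0],[0,0,0],[0,0,0],[0,0,0],[0,0,0],[0,0,0]], "claw": 255}}

```text
clock: 4.7
tcp_pos: [557.2, 173.9, 100.6]
tcp_rot: [180.0, 0.0, 156.7]
ft_force: [-0.0, -0.2, -0.1]
finger_gap: 40.9
grasp_force: 0.0
```

Call:
{"name": "servo_tool", "arguments": {"translation": [[0,0,0],[0,0,0],[0,0,0],[0,0,0]], "twist": [[0,0,0],[0,0,0],[0,0,0],[0,0,0]]}}

```text
clock: 5.03
tcp_pos: [557.2, 173.9, 100.5]
tcp_rot: [-180.0, -0.0, 156.7]
ft_force: [0.2, -0.4, 0.9]
finger_gap: 34.1
grasp_force: 30.0
```

Call:
{"name": "servo_tool", "arguments": {"translation": [[0,0,0],[0,0,0],[0,0,0],[0,0,0],[0,0,0],[0,0,0],[0,0,0],[0,0,0]], "twist": [[0,0,-5],[0,0,-10],[0,0,-16],[0,0,-22],[0,0,-28],[0,0,-34],[0,0,-40],[0,0,-44]]}}

```text
clock: 5.7
tcp_pos: [557.1, 174.1, 100.6]
tcp_rot: [-180.0, -0.0, 112.4]
ft_force: [-0.4, 0.9, 0.2]
finger_gap: 34.3
grasp_force: 30.0
```

Call:
{"name": "servo_tool", "arguments": {"translation": [[0,0,0],[0,0,0],[0,0,0],[0,0,0],[0,0,0],[0,0,0],[0,0,0],[0,0,0]], "twist": [[0,0,-6],[0,0,-12],[0,0,-18],[0,0,-24],[0,0,-30],[0,0,-36],[0,0,-40],[0,0,-43]]}}

```text
clock: 6.37
tcp_pos: [556.2, 174.9, 100.5]
tcp_rot: [-179.9, -0.0, 69.5]
ft_force: [-2.1, 1.6, 1.1]
finger_gap: 34.0
grasp_force: 30.0
```

Call:
{"name": "servo_tool", "arguments": {"translation": [[0,0,0],[0,0,0],[0,0,0],[0,0,0]], "twist": [[0,0,0],[0,0,0],[0,0,0],[0,0,0]]}}

```text
clock: 6.7
tcp_pos: [556.4, 174.5, 100.5]
tcp_rot: [-179.9, -0.0, 69.8]
ft_force: [-4.4, 1.4, 3.1]
finger_gap: 34.7
grasp_force: 30.0
```

Call:
{"name": "servo_tool", "arguments": {"translation": [[0,0,0],[0,0,0],[0,0,0],[0,0,0],[0,0,0],[0,0,0]], "twist": [[0,0,0],[0,0,0],[0,0,0],[0,0,0],[0,0,0],[0,0,0]], "claw": 0}}

```text
clock: 7.2
tcp_pos: [557.5, 173.7, 100.6]
tcp_rot: [180.0, 0.0, 69.7]
ft_force: [0.2, -0.2, -0.2]
finger_gap: 71.9
grasp_force: 0.0
```

Call:
{"name": "servo_tool", "arguments": {"translation": [[0,0,0.01],[0,0,0.03],[0,0,0.05],[0,0,0.07],[0,0,0.09],[0,0,0.11],[0,0,0.12],[0,0,0.12]], "twist": [[0,0,0],[0,0,0],[0,0,0],[0,0,0],[0,0,0],[0,0,0],[0,0,0],[0,0,0]]}}

```text
clock: 7.87
tcp_pos: [558.8, 174.2, 223.4]
tcp_rot: [179.8, -0.2, 69.7]
ft_force: [-0.1, -0.1, 0.4]
finger_gap: 92.0
grasp_force: 0.0
```

Call:
{"name": "servo_tool", "arguments": {"translation": [[-0.003,-0.02,0],[-0.008,-0.05,0],[-0.013,-0.08,0],[-0.018,-0.11,0],[-0.023,-0.14,0],[-0.028,-0.17,0],[-0.033,-0.2,0],[-0.035,-0.21,0]], "twist": [[0,0,0],[0,0,3],[0,0,6],[0,0,9],[0,0,12],[0,0,15],[0,0,17],[0,0,17]]}}

```text
clock: 8.53
tcp_pos: [520.6, -40.9, 220.0]
tcp_rot: [-179.9, 0.1, 86.4]
ft_force: [-0.2, -1.0, 0.1]
finger_gap: 92.1
grasp_force: 0.0
```

```bash
python3 - <<'E'
from h import *
S=avg("side",4);T=avg("top",4);np.save("S2",S);np.save("T2",T)
def c(im,x,y,w,h,f,g=1):return cv2.resize(np.clip(im[y:y+h,x:x+w,::-1]*g,0,255).astype(np.uint8),(w*f,h*f),interpolation=cv2.INTER_CUBIC)
m=np.zeros((600,800,3),np.uint8)
m[:480,:400]=c(S,245,270,40,48,10,1.5)
m[:400,400:]=c(T,242,215,40,40,10,1.4)
cv2.imwrite("pics/z2.png",m)
for c in("side","top"):
  for t in("tube_cap","tube_label"):print(c,t,[np.round(d["location"]).tolist() for d in bot.recognise(t,c)])
E
```

```text
side tube_cap [[557.0, 185.0, 101.0], [464.0, 193.0, 82.0], [537.0, 81.0, 101.0], [637.0, 323.0, 105.0], [464.0, 288.0, 78.0]]
side tube_label [[555.0, 185.0, 102.0], [535.0, 79.0, 96.0], [464.0, 199.0, 87.0], [642.0, 324.0, 107.0], [466.0, 286.0, 78.0]]
top tube_cap [[639.0, 301.0, 160.0], [532.0, 64.0, 157.0], [553.0, 179.0, 133.0]]
top tube_label [[639.0, 299.0, 160.0], [463.0, 271.0, 117.0], [534.0, 65.0, 158.0], [465.0, 183.0, 120.0], [551.0, 169.0, 127.0]]
```

View pics/z2.png

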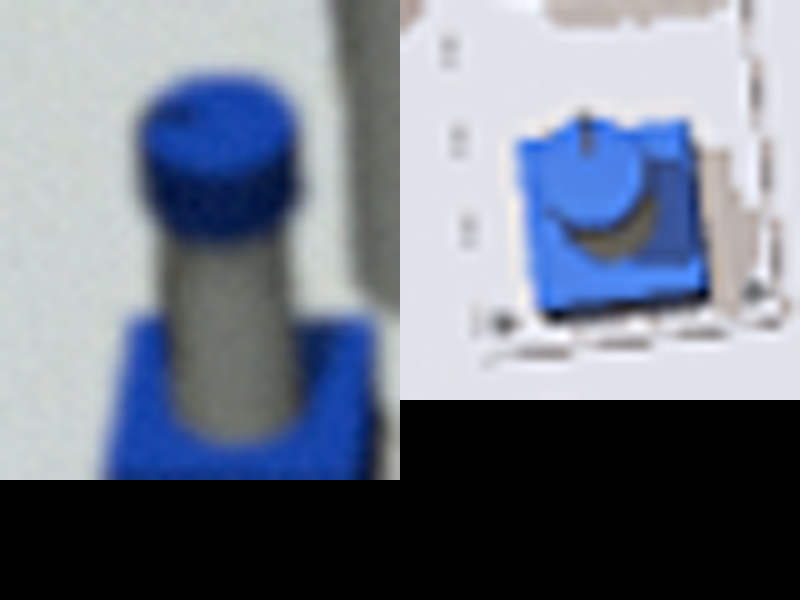

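Top crop: ink line from (584,112) to (588,155), now pointing at the scanner. In the side view it shows on the cap's far-left, and the tube is standing in the well.

```bash
python3 - <<'E'
from h import *
T=np.load("T2.npy");S=np.load("S2.npy")
m=lambda x,y:(242+(x-400)/10-.45,215+y/10-.45)
ms=lambda x,y:(245+x/10-.45,270+y/10-.45)
az=lambda d:np.degrees(np.arctan2(d[1],d[0])).round(1)
q=onz("top",[m(585,112),m(588,155),m(594,177)],129);print(q.round(1).tolist(),az(q[0]-q[1]),az(q[0]-q[2]))
print(proj("side",[[557.4,174.1,129]]),proj("top",[[557.4,174.1,129]]))
q=onz("side",[ms(155,116),ms(192,113),ms(221,122)],129);print(q.round(1).tolist(),az(q[0]-q[1]),az(q[0]-q[2]),az(q[1]-q[2]))
b=onz("top",[m(518,143),m(688,123),m(708,296),m(545,312)],52);print(b.round(1).tolist(),[az(b[0]-b[3]),az(b[1]-b[2]),az(b[0]-b[1])-90,az(b[3]-b[2])-90])
# scanner face edges, side/top: well block centre + scanner black blob
dk=lambda r,g,b:(r<70)&(g<70)&(b<70)
print(blob(T,dk,245,192,32,25), onz("top",[blob(T,dk,245,192,32,25)[0]],85))
# model of clip in viewer frame
yaw=np.radians(-3.5)
s=bot.sense();print(s["clock"],s["tcp_pos"],s["tcp_rot"])
E
```

```text
[[578.2, 177.1, 129.0], [564.6, 175.7, 129.0], [557.7, 173.6, 129.0]] 6.0 9.9
[[266.76949594 281.37704251]] [[260.77557296 232.33919252]]
[[571.9, 175.9, 129.0], [564.3, 173.5, 129.0], [557.3, 175.4, 129.0]] 17.8 1.9 -15.7
[[581.4, 206.3, 52.0], [589.2, 150.9, 52.0], [532.2, 142.5, 52.0], [525.8, 195.4, 52.0]] [np.float64(11.1), np.float64(8.4), np.float64(8.0), np.float64(6.900000000000006)]
(array([259.36681223, 205.31004367]), 229) [[653.17946579 186.19116973  85.        ]]
9.1333 [522.2996495  -35.3912306  220.49640215] [-1.79991793e+02  6.31803136e-03  8.67508888e+01]
```

```bash
cat >> h.py <<'E'
YAW=np.radians(-3.);H=np.array([680.7,-259.2,80])
ex=np.array([np.cos(YAW),np.sin(YAW),0]);ey=np.array([-ex[1],ex[0],0])
def pt(r,h,y,a):  # point r ahead of hinge, h above when shut, at shield angle a
    return H-ex*(r*np.cos(a)-h*np.sin(a))+ey*y+np.array([0,0,r*np.sin(a)+h*np.cos(a)])
E
python3 - <<'E'
from h import *
S=np.load("S2.npy");T=np.load("T2.npy")
X,e=tri((310.93,152.05),(445.47,230.94));print(X,e)
d=X-H;f=-d@ex;print("fwd",f,"lat",d@ey,"up",d[2],"R",np.hypot(f,d[2]),"ang",np.arctan2(d[2],f)-np.arctan2(5,130))
for a in(.4,.5,.6,.7,.8):print(a,proj("side",pt(130,5,-142,a)),proj("top",pt(130,5,-142,a)))
# bar location by brightness in top
for a in (0,):
  print("bar pred",proj("top",[pt(195,43,y,0) for y in(-60,60)]),proj("side",[pt(195,43,y,0) for y in(-60,60)]),"frame",proj("top",[pt(215,10,125,0),pt(215,10,-125,0)]))
E
```

```text
[ 569.77946998 -398.16652752  161.40627688] 1.6192167711171688
fwd 103.49557118210116 lat -144.58121073243265 up 81.40627688028923 R 131.6750362438518 ang 0.6280541125906988
0.4 [[315.86659885 161.15885996]] [[442.44240932 236.52147824]]
0.5 [[313.79283024 157.3702681 ]] [[443.39104617 234.00491326]]
0.6 [[311.33361654 153.73242385]] [[444.31045655 231.14025439]]
0.7 [[308.51331408 150.2868955 ]] [[445.18907548 227.95510834]]
0.8 [[305.36106851 147.07345626]] [[446.01553646 224.48235406]]
bar pred [[414.82917464 259.52032989]
 [376.75058217 256.76748075]] [[335.99561554 180.89927446]
 [326.46070527 202.29723379]] frame [[354.74560113 262.81579689]
 [432.68308292 268.40322659]]
```

Call:
{"name": "servo_tool", "arguments": {"translation": [[-0.003,-0.02,0],[-0.008,-0.05,0],[-0.013,-0.08,0],[-0.018,-0.11,0],[-0.024,-0.14,0],[-0.029,-0.17,0],[-0.034,-0.2,0],[-0.036,-0.213,0]], "twist": [[0,0,0],[0,0,0],[0,0,0],[0,0,0],[0,0,0],[0,0,0],[0,0,0],[0,0,0]]}}

```text
clock: 9.8
tcp_pos: [484.9, -253.3, 221.0]
tcp_rot: [180.0, 0.1, 86.4]
ft_force: [0.1, 0.3, 0.7]
finger_gap: 91.9
grasp_force: 0.0
```

Call:
{"name": "servo_tool", "arguments": {"translation": [[0,0,0],[0,0,-0.02],[0,0,-0.04],[0,0,-0.06],[0,0,-0.08],[0,0,-0.1],[0,0,-0.113],[0,0,-0.113]], "twist": [[0,0,0],[0,0,0],[0,0,0],[0,0,0],[0,0,0],[0,0,0],[0,0,0],[0,0,0]]}}

```text
clock: 10.47
tcp_pos: [485.0, -247.0, 105.1]
tcp_rot: [-179.7, -0.1, 86.8]
ft_force: [-0.6, 0.5, 0.6]
finger_gap: 92.0
grasp_force: 0.0
```

Call:
{"name": "servo_tool", "arguments": {"translation": [[0,0,0],[0,0,0],[0,0,0],[0,0,0],[0,0,0],[0,0,0]], "twist": [[0,0,0],[0,0,0],[0,0,0],[0,0,0],[0,0,0],[0,0,0]]}}

```text
clock: 10.97
tcp_pos: [486.6, -249.1, 108.1]
tcp_rot: [179.9, 0.0, 86.7]
ft_force: [0.1, -0.4, 1.0]
finger_gap: 92.1
grasp_force: 0.0
```

```bash
python3 - <<'E'
from h import *
S=avg("side",2);T=avg("top",2)
def c(im,x,y,w,h,f,g=1):return cv2.resize(np.clip(im[y:y+h,x:x+w,::-1]*g,0,255).astype(np.uint8),(w*f,h*f),interpolation=cv2.INTER_CUBIC)
m=np.zeros((600,800,3),np.uint8)
m[:480,:480]=c(S,270,130,80,80,6,1.3)
m[:320,480:]=c(T,365,220,80,80,4,1.2)
cv2.imwrite("pics/z3.png",m);s=bot.sense();print(s["clock"],s["tcp_pos"],s["tcp_rot"],s["ft_force"])
E
```

```text
11.1667 [ 486.26032785 -249.04300909  107.69010905] [ 1.79989611e+02 -1.03114988e-03  8.66864681e+01] [ 0.38461649  0.2727487  -0.16390979]
```

View pics/z3.png

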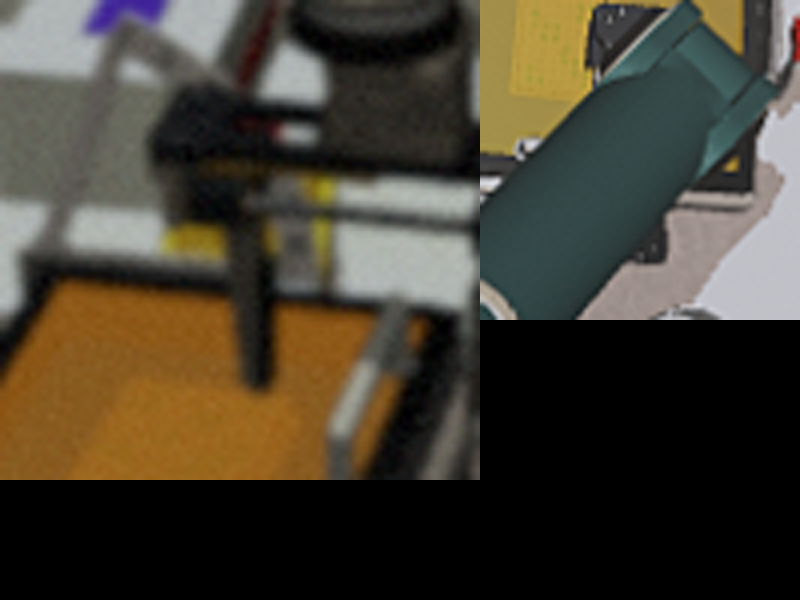

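The rear finger hangs behind the bar at (255,380) with the bar (330–400, 300–430) between the fingers. The gripper will hide the clip in the side view, though it still shows at the edge of the top view. Closing.

Call:
{"name": "servo_tool", "arguments": {"translation": [[0,0,0],[0,0,0],[0,0,0],[0,0,0],[0,0,0],[0,0,0],[0,0,0],[0,0,0]], "twist": [[0,0,0],[0,0,0],[0,0,0],[0,0,0],[0,0,0],[0,0,0],[0,0,0],[0,0,0]], "claw": 255}}

```text
clock: 11.83
tcp_pos: [486.2, -249.0, 107.6]
tcp_rot: [-180.0, -0.0, 86.7]
ft_force: [-0.4, -0.6, -0.1]
finger_gap: 40.4
grasp_force: 0.0
```

Call:
{"name": "servo_tool", "arguments": {"translation": [[0,0,0],[0,0,0],[0,0,0],[0,0,0],[0,0,0],[0,0,0]], "twist": [[0,0,0],[0,0,0],[0,0,0],[0,0,0],[0,0,0],[0,0,0]]}}

```text
clock: 12.33
tcp_pos: [487.0, -249.1, 107.7]
tcp_rot: [179.9, 0.0, 86.7]
ft_force: [2.3, -1.2, -2.0]
finger_gap: 10.8
grasp_force: 30.0
```

```bash
python3 - <<'E'
from h import *
s=bot.sense();print(s["clock"],s["tcp_pos"].round(1) if hasattr(s["tcp_pos"],"round") else s["tcp_pos"],s["finger_gap"],s["grasp_force"],s["ft_force"])
p0=pt(195,43,0,0);print(p0)
for a in np.arange(.04,.66,.04):print(round(a,2),((pt(195,43,0,a)-p0)/1000).round(4).tolist())
E
```

```text
12.3333 [ 487.  -249.1  107.7] 10.816891520271861 30.001811385154724 [ 2.27793281 -1.21118701 -1.99705076]
[ 485.96724072 -248.99448853  123.        ]
0.04 [0.0019, -0.0001, 0.0078]
0.08 [0.0041, -0.0002, 0.0154]
0.12 [0.0065, -0.0003, 0.023]
0.16 [0.0093, -0.0005, 0.0305]
0.2 [0.0124, -0.0007, 0.0379]
0.24 [0.0158, -0.0008, 0.0451]
0.28 [0.0195, -0.001, 0.0522]
0.32 [0.0234, -0.0012, 0.0592]
0.36 [0.0276, -0.0014, 0.0659]
0.4 [0.0321, -0.0017, 0.0725]
0.44 [0.0368, -0.0019, 0.079]
0.48 [0.0418, -0.0022, 0.0852]
0.52 [0.0471, -0.0025, 0.0912]
0.56 [0.0526, -0.0028, 0.097]
0.6 [0.0583, -0.0031, 0.1026]
0.64 [0.0642, -0.0034, 0.1079]
```

Call:
{"name": "servo_tool", "arguments": {"translation": [[0.0019,-0.0001,0.0078],[0.0041,-0.0002,0.0154],[0.0065,-0.0003,0.023],[0.0093,-0.0005,0.0305],[0.0124,-0.0007,0.0379],[0.0158,-0.0008,0.0451],[0.0195,-0.001,0.0522],[0.0195,-0.001,0.0522]], "twist": [[0,0,0],[0,0,0],[0,0,0],[0,0,0],[0,0,0],[0,0,0],[0,0,0],[0,0,0]]}}

```text
clock: 13.0
tcp_pos: [506.0, -250.1, 160.7]
tcp_rot: [-180.0, -0.0, 86.7]
ft_force: [1.2, -0.9, -8.0]
finger_gap: 11.0
grasp_force: 30.0
```

```bash
python3 - <<'E'
from h import *
s=bot.sense();print(s["clock"],s["tcp_pos"],s["finger_gap"],s["grasp_force"],s["ft_force"])
S=avg("side",3);T=avg("top",3)
def c(im,x,y,w,h,f,g=1):return cv2.resize(np.clip(im[y:y+h,x:x+w,::-1]*g,0,255).astype(np.uint8),(w*f,h*f),interpolation=cv2.INTER_CUBIC)
m=np.zeros((600,800,3),np.uint8)
m[:480,:400]=c(S,260,120,100,120,4,1.3)
m[:480,400:]=c(T,345,180,100+0,120,4,1.2)
cv2.imwrite("pics/z4.png",m)
a=.28;print([ (n,proj("side",q).round(1).tolist(),proj("top",q).round(1).tolist()) for n,q in(("ptr",pt(130,5,-130,a)),("FL",pt(215,10,125,a)),("FR",pt(215,10,-125,a)),("barL",pt(195,43,60,a)))])
for t in("shield_pointer","clip_mid","shield_handle"):
  for cc in("side","top"):print(t,cc,[(np.round(d["location"]).tolist(),round(d["conf"],2)) for d in bot.recognise(t,cc)])
E
```

```text
13.0 [ 505.98254345 -250.10745025  160.73786641] 11.0408226987132 29.995999932289124 [ 1.23365512 -0.88863005 -7.95151436]
[('ptr', [[316.9, 167.7]], [[437.6, 238.8]]), ('FL', [[324.2, 206.6]], [[356.5, 257.1]]), ('FR', [[344.0, 162.4]], [[437.1, 262.9]]), ('barL', [[319.2, 184.0]], [[379.2, 248.3]])]
shield_pointer side [([582.0, -228.0, 114.0], 0.68), ([554.0, 185.0, 106.0], 0.36)]
shield_pointer top [([599.0, -196.0, 110.0], 0.75)]
clip_mid side []
clip_mid top [([618.0, 184.0, 9.0], 0.32)]
shield_handle side [([577.0, -228.0, 120.0], 0.91)]
shield_handle top [([605.0, -199.0, 110.0], 0.84)]
```

View pics/z4.png

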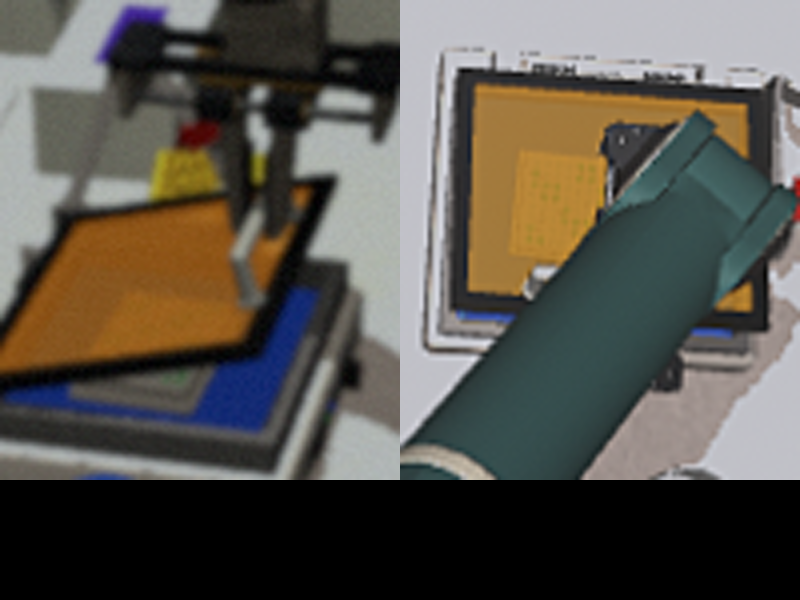

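The shield follows: front-left corner seen at (325,208) against (324,207) predicted, and the handle is firmly between the fingers. Continuing to 0.60 rad.

Call:
{"name": "servo_tool", "arguments": {"translation": [[0.0039,-0.0002,0.007],[0.0081,-0.0004,0.0137],[0.0126,-0.0007,0.0203],[0.0173,-0.0009,0.0268],[0.0223,-0.0012,0.033],[0.0276,-0.0015,0.039],[0.0331,-0.0018,0.0448],[0.0388,-0.0021,0.0504]], "twist": [[0,0,0],[0,0,0],[0,0,0],[0,0,0],[0,0,0],[0,0,0],[0,0,0],[0,0,0]]}}

```text
clock: 14.27
tcp_pos: [542.3, -252.0, 210.8]
tcp_rot: [-179.7, -0.1, 86.6]
ft_force: [-9.6, 1.4, 0.3]
finger_gap: 11.0
grasp_force: 30.0
```

Call:
{"name": "servo_tool", "arguments": {"translation": [[0,0,0],[0,0,0],[0,0,0],[0,0,0]], "twist": [[0,0,0],[0,0,0],[0,0,0],[0,0,0]]}}

```text
clock: 14.6
tcp_pos: [542.2, -252.0, 210.8]
tcp_rot: [-179.7, -0.1, 86.6]
ft_force: [-9.8, 1.3, 0.1]
finger_gap: 10.9
grasp_force: 30.0
```

```bash
python3 - <<'E'
from h import *
s=bot.sense();print(s["clock"],s["tcp_pos"],s["finger_gap"],s["grasp_force"],s["ft_force"])
S=avg("side",6);T=avg("top",6);np.save("S5",S);np.save("T5",T)
def c(im,x,y,w,h,f,g=1):return cv2.resize(np.clip(im[y:y+h,x:x+w,::-1]*g,0,255).astype(np.uint8),(w*f,h*f),interpolation=cv2.INTER_CUBIC)
m=np.zeros((600,800,3),np.uint8)
m[:600,:400]=c(S,265,130,80,120,5,1.3)
m[:300,400:]=c(T,350,200,100,75,4,1.2)
m[300:,400:]=c(T,425,210,40,30,10,1.2)
cv2.imwrite("pics/z5.png",m)
for a in (.55,.6,.65):print(a,[ (n,proj("side",q).round(1).tolist(),proj("top",q).round(1).tolist()) for n,q in(("ptr",pt(130,5,-130,a)),("FL",pt(215,5,125,a)),("FR",pt(215,5,-125,a)),("barL",pt(195,43,60,a)))])
E
```

```text
14.6 [ 542.24794628 -251.98400826  210.7656307 ] 10.946939797981374 29.99411791563034 [-9.76624518  1.25240911  0.07217476]
0.55 [('ptr', [[311.6, 157.3]], [[440.1, 232.3]]), ('FL', [[315.1, 189.0]], [[358.3, 247.4]]), ('FR', [[336.2, 146.2]], [[441.0, 253.4]]), ('barL', [[307.0, 167.7]], [[381.6, 235.6]])]
0.6 [('ptr', [[310.3, 155.5]], [[440.5, 230.9]]), ('FL', [[312.7, 185.5]], [[358.7, 245.0]]), ('FR', [[334.1, 143.1]], [[441.8, 251.0]]), ('barL', [[304.3, 164.9]], [[382.1, 232.9]])]
0.65 [('ptr', [[309.0, 153.8]], [[440.9, 229.3]]), ('FL', [[310.1, 182.2]], [[359.1, 242.4]]), ('FR', [[331.8, 140.1]], [[442.6, 248.5]]), ('barL', [[301.4, 162.3]], [[382.5, 230.0]])]
```

View pics/z5.png

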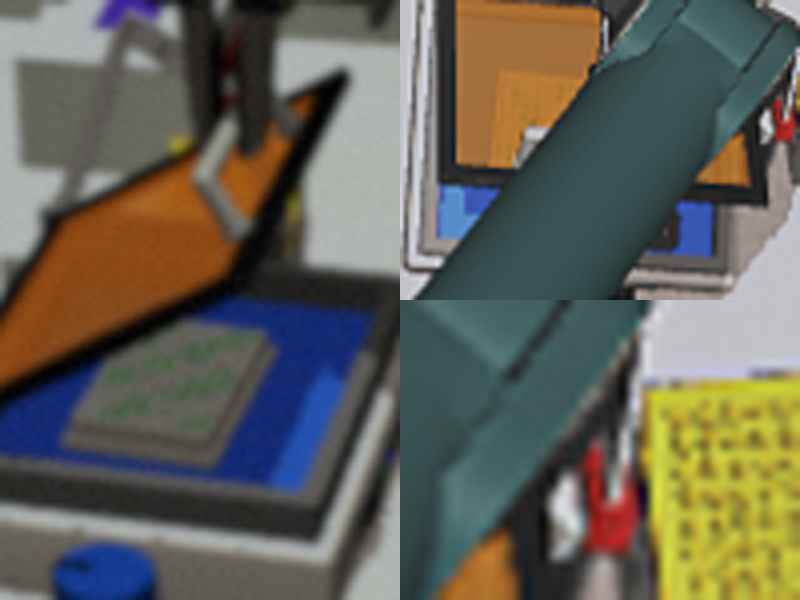

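The shield is up and the plate undisturbed. In the top crop the white pointer (565,515) is right beside the red clip (608,505). I'll compare centroids.

```bash
python3 - <<'E'
from h import *
T=np.load("T5.npy");T0=np.load("T.npy")
def cen(w,x,y):
    yy,xx=np.mgrid[:w.shape[0],:w.shape[1]];return (xx*w).sum()/w.sum()+x,(yy*w).sum()/w.sum()+y
for I in(T0,T):
    r=I[220:242,440:452];print("clip",cen(np.clip(r[...,0]-np.maximum(r[...,1],r[...,2])-40,0,None),440,220))
r=T[222:240,436:446];mn=r.min(2);print(mn.round().astype(int));
w=np.clip(mn-110,0,None);w[:, -2:]*=1;print("ptr",cen(w,436,222))
for a in(.5,.55,.6,.65,.7):print(a,"ptr",proj("top",pt(130,5,-130,a)),"clip",proj("top",pt(130,5,-144,a)))
E
```

```text
clip (np.float64(445.47163792244044), np.float64(230.93699531452498))
clip (np.float64(445.46793644716695), np.float64(230.84236217457885))
[[ 52  52  52  51  51  67  72  46  33  38]
 [ 53  53  52  52  55  71  47  32  42  55]
 [ 54  53  53  55  55  38  34  34  65  67]
 [ 54  54  54  57  44  35  31  30  33  58]
 [ 55  57  50  40  30  36  37  30  28  57]
 [ 57  56  43  26  24  88  73  32  27  54]
 [ 58  45  30  24  52 162 118  32  26  42]
 [ 48  34  28  29 123 171 125  45  24  40]
 [ 36  30  28  44 154 178 127  49  23  55]
 [ 28  30  28  24 138 173 158  76  22  30]
 [ 26  30  28  17  86 146 172  93  24  32]
 [ 30  29  29  20  82 114 138  76  25  31]
 [ 30  26  29  20  89 145  97  34  33  35]
 [ 29  26  28  23 105 110  61  38  68  82]
 [ 30  23  29  27  41  38  41  59 104 134]
 [ 30  22  30  29  34  34  41  74 116 130]
 [ 31  19  28  30  31  33  43  81 120 128]
 [ 32  22  29  30  28  34  54  98 121 125]]
ptr (np.float64(441.69835111542193), np.float64(231.67240543161978))
0.5 ptr [[439.61178111 233.72039162]] clip [[444.02037965 234.05231566]]
0.55 ptr [[440.06543159 232.32846864]] clip [[444.48619686 232.66215161]]
0.6 ptr [[440.51076459 230.85270548]] clip [[444.94318482 231.18816512]]
0.65 ptr [[440.94636917 229.29672708]] clip [[445.38989326 229.63397611]]
0.7 ptr [[441.37084559 227.6644893 ]] clip [[445.82488438 228.00353515]]
```

Call:
{"name": "servo_tool", "arguments": {"translation": [[0.0012,0,0.0016],[0.0024,-0.0001,0.0032],[0.0036,-0.0002,0.0048],[0.0036,-0.0002,0.0048],[0.0036,-0.0002,0.0048],[0.0036,-0.0002,0.0048],[0.0036,-0.0002,0.0048],[0.0036,-0.0002,0.0048]], "twist": [[0,0,0],[0,0,0],[0,0,0],[0,0,0],[0,0,0],[0,0,0],[0,0,0],[0,0,0]]}}

```text
clock: 15.87
tcp_pos: [546.9, -252.2, 215.4]
tcp_rot: [-179.8, -0.1, 86.7]
ft_force: [-5.0, 0.2, -2.5]
finger_gap: 11.2
grasp_force: 30.0
```

```bash
python3 - <<'E'
from h import *
s=bot.sense();print(s["clock"],s["tcp_pos"],s["finger_gap"],s["grasp_force"],s["ft_force"])
x,z=195-(s["tcp_pos"][0]-486.4),43+s["tcp_pos"][2]-107.65;print("kin",np.arctan2(z,x)-np.arctan2(43,195))
T=avg("top",8)
def cen(w,x,y):
    yy,xx=np.mgrid[:w.shape[0],:w.shape[1]];return (xx*w).sum()/w.sum()+x,(yy*w).sum()/w.sum()+y
r=T[220:242,440:452];print("clip",cen(np.clip(r[...,0]-np.maximum(r[...,1],r[...,2])-40,0,None),440,220))
r=T[225:236,439:444];print("ptr",cen(np.clip(r.min(2)-80,0,None),439,225));print(r.min(2).astype(int))
T=np.load("T5.npy");r=T[225:236,439:444];print("old ptr",cen(np.clip(r.min(2)-80,0,None),439,225))
r=T[222:242,443:452];print((r[...,0]-np.maximum(r[...,1],r[...,2])).astype(int))
S=avg("side",4)
def c(im,x,y,w,h,f,g=1):return cv2.resize(np.clip(im[y:y+h,x:x+w,::-1]*g,0,255).astype(np.uint8),(w*f,h*f),interpolation=cv2.INTER_CUBIC)
T=avg("top",2)
cv2.imwrite("pics/z6.png",np.hstack([c(T,435,215,25,30,16,1.2),c(S,245,272,25,30,16,1.3)]))
E
```

```text
15.8667 [ 546.90792147 -252.2039807   215.4165621 ] 11.152161239336225 29.994491636753082 [-5.02565397  0.19053134 -2.45505507]
kin 0.6253486628857059
clip (np.float64(445.56584430738457), np.float64(230.28413068844807))
ptr (np.float64(441.309976673246), np.float64(229.4550511394222))
[[ 32  25  37 124  75]
 [ 25  38 100 129  67]
 [ 23  97 165 126  46]
 [ 26 152 177 156  73]
 [ 13 149 175 174  90]
 [ 16 136 162 172  95]
 [ 20  58  90 151  97]
 [ 23  45 109 108  60]
 [ 25  44 153 117  37]
 [ 25  34 150  99  25]
 [ 28  40  89  65  38]]
old ptr (np.float64(441.15703535425246), np.float64(230.90955558710777))
[[  2  -1   0   0   0  -4  22  -1  -3]
 [ -2   7   1   0  -2   1  23  -2  -2]
 [  0  40  10   0  -4   2  23  -1  -2]
 [ 30  99  24  -3  -2   0  28  -1  -2]
 [ 59 117  26  -7  20   6  25  -1  -2]
 [ 39  89  15  -8  39  14  15  -2  -2]
 [ 21 115  30  -9  54  40   6  -3  -1]
 [ 17 109  42   0  88  66 -12  -3  -1]
 [ 14  90  73  69 111  71  -9   0  -1]
 [  1  85 101 107 112  85   8   6  -2]
 [ -3 106  97  94 117  58   3  21  -1]
 [ 17 108 101 113 121  29   0  26  -1]
 [ 50  90  94 110  86   3  -1  22  -2]
 [ 15  19  26  26  36   1   0  14  -2]
 [ -1   2   5   0  -3  -1  -2  12  -1]
 [  2   8  10   6   1   0   0   9   2]
 [  4  10  11   7   2   1   0   6   7]
 [  7  10  11   9   3   1   1   7  19]
 [  8  10  10   9   3   1   1   5  29]
 [ 10  10  10  11   4   1   1   3  21]]
```

View pics/z6.png

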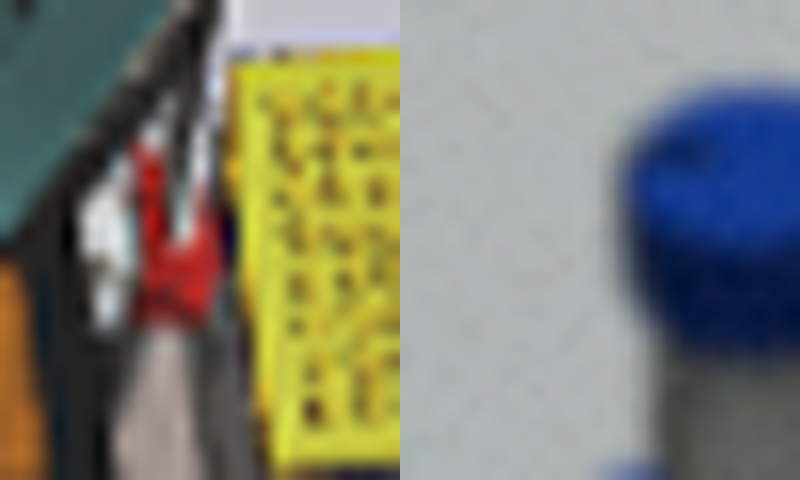

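The white pointer lies alongside the red clip over nearly the same rows (about 226–235), and kinematics give 0.625 rad against 0.61–0.63 measured for the clip. The tube's ink line still points at the scanner, so I'm handing it in.

```bash
python3 -c "
from plant import bot
print(bot.job_done())"
```

```text
the job is handed in; nothing more can be done
None
```

The job is handed in but no verdict came back: the tube was turned until its label faced the scanner (within a few degrees by my measurement) and let go, standing in its well, and the gripper is holding the shield at about 0.625 rad against a measured clip angle of 0.61–0.63 rad.

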